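# Hang the batch stamps on the stamp rack in order of size

## Task

Stamping the cartons is done and the rubber stamps must not be left standing on their faces: hang the four stamps from the table on the four empty hangers of the stamp rack, each slid in from the front by its neck so that it hangs upright from its knob behind the hanger's lips. Put them in order of size: the largest stamp already hangs at one end of the rack and stays there, the next largest goes beside it, and so on down to the smallest at the other end.

Things in the scene. Friction and masses are not known exactly. Their poses are not given: they have to be found in the camera images.
- stamp_70: rubber stamp: wooden block 70 mm wide (its y), 44 mm deep (x), 26 mm high with the rubber sole; over its middle a neck 11 mm in diameter from 26 to 56 mm, then a black knob 32 to 34 mm in diameter from 56 mm (flat underside) to 98 mm, gripped from above by its sides. Heights above the origin, the centre of the underside; z up. Stands on the table at the start
- stamp_56: rubber stamp: wooden block 56 mm wide (its y), 44 mm deep (x), 26 mm high with the rubber sole; over its middle a neck 11 mm in diameter from 26 to 56 mm, then a black knob 32 to 34 mm in diameter from 56 mm (flat underside) to 98 mm, gripped from above by its sides. Heights above the origin, the centre of the underside; z up. Stands on the table at the start
- stamp_42: rubber stamp: wooden block 42 mm wide (its y), 44 mm deep (x), 26 mm high with the rubber sole; over its middle a neck 11 mm in diameter from 26 to 56 mm, then a black knob 32 to 34 mm in diameter from 56 mm (flat underside) to 98 mm, gripped from above by its sides. Heights above the origin, the centre of the underside; z up. Stands on the table at the start
- stamp_28: rubber stamp: wooden block 28 mm wide (its y), 44 mm deep (x), 26 mm high with the rubber sole; over its middle a neck 11 mm in diameter from 26 to 56 mm, then a black knob 32 to 34 mm in diameter from 56 mm (flat underside) to 98 mm, gripped from above by its sides. Heights above the origin, the centre of the underside; z up. Stands on the table at the start
- stamp_84: rubber stamp: wooden block 84 mm wide (its y), 44 mm deep (x), 26 mm high with the rubber sole; over its middle a neck 11 mm in diameter from 26 to 56 mm, then a black knob 32 to 34 mm in diameter from 56 mm (flat underside) to 98 mm, gripped from above by its sides. Heights above the origin, the centre of the underside; z up. The largest; hangs at hanger_1, at one end of the row, from the start
- hanger_1: the end hanger (left or right) that holds the largest stamp: steel fork, level slot 21 mm wide for a stamp's neck; the knob rests on the two prongs, upper face 85 mm above the table. Origin: on that face where the stamp's axis hangs, so a hung stamp's origin lies 56 mm below. x level into the slot, away from the robot, y along the row, z up. Five alike in a straight row, 96 mm apart
- hanger_2: one of the three middle hangers, empty. Like all five: prongs 4 mm thick, open to -x; the slot ends at x = +10 mm, the mouth flares from x = -28 to -41 mm, and lips at x = -25 to -28 mm rise 4 mm over the prongs' upper face, so the knob must pass above them and be let down behind them
- hanger_3: one of the three middle hangers, empty; made as hanger_1 and hanger_2. The rack's bar carries them at x = 34 to 46 mm, nowhere above the prongs; beneath the forks it is free down to the rack's base plate, whose top is 6 mm above the table
- hanger_4: one of the three middle hangers, empty; made as hanger_1 and hanger_2. Behind the rack, beyond x = 0.62 m from the robot base, stand stacks of cartons up to 0.28 m high, to be kept clear of when swinging across
- hanger_5: the empty hanger at the other end of the row, 384 mm from hanger_1; made as hanger_1 and hanger_2
Mind the look-alikes: they are no part of the job. Leave any yellow look-alike of the stamp_28 alone.

How it is judged:
By the outcome, as a careful person would: the job done as asked, in the order asked, and still so for the second after the job is handed in, with the robot touching nothing.
It also fails if it takes over 136 s, if anything falls off the work surface, if the arm or the gripper's body presses on something with over 40 N, if the wrist force passes 120 N, or if a joint passes its speed limit or range.

## Robot

A 6-joint arm with a two-finger parallel gripper is mounted at the origin on a cart in front of the work surface, level with it; the furniture and walls round the work are solid. World frame = base frame: x ahead of the robot, y to its left, z up, the work surface at z = 0. Lengths are in m, angles in degrees, forces in N, time in s.
With the tool pointing down it reaches from about 0.4 to 0.825 m from the base axis. Payload 7 kg.
Tool frame: the origin (TCP) lies midway between the tips of the shut fingers; the grasp point (between the pads) lies r.grip_depth behind it (r.grip_depth is the distance from the TCP to the grasp point, in m); z points along the fingers, y is the line along which they close (so a half turn about z gives the same grasp; the last joint's range is limited). The gripper opens to 88 mm and grips with 3 to 60 N. Pads are 19 mm wide; open, the fingers measure 130 mm over their backs; the gripper's body (78 mm by 193 mm) begins 47 mm behind the grasp point.
Start: joints at [-49.784, 20.546, 0.682, 0, -70.136, -16.507], TCP at [0.271, -0.618, 0.227] pointing down, gripper open.
Joint ranges: [-176.03, 176.03], [-82.01, 121.73], [-58.28, 71.71], [-173.87, 95.51], [-174.79, -0.11], [-173.66, 173.66]. Speed limits (degrees/s): [136.94, 136.94, 172.46, 180, 180, 180].

## Interface

Orientations are given as [roll, pitch, yaw] about the fixed x, y, z axes, in that order (R = Rz(yaw) Ry(pitch) Rx(roll)).
In Python, from plant import r gives the robot as it stands.
- The arm moves only by the shell command python3 -m pendant 'ROWS' [OPENING] [FORCE]. ROWS is a JSON list of rows, 1 to 12 of them, each of 6 numbers: dx, dy, dz in m, then a rotation vector rx, ry, rz in degrees; each row is the pose to reach, as a shift and turn from the pose commanded when the command began, along the tool's axes at that moment; what a row does not reach only later rows make up. A row lasts 1/12 s, in which the tool goes at most 0.0417 m and 7.16 degrees, less where a joint would pass 70% of its speed; a pose out of reach is approached as far as the arm can. OPENING is the finger opening in m, set as the command begins (- or left out keeps the last). The fingers move at their own pace and stop on an object; FORCE is the grip in N (left out, the last holds). Time passes only in rows, so rows that do not move let the fingers close. It prints the time, the measured TCP pose, the force, the opening and the grip force at its end.
- r.get_state(): the state, without advancing time (a new reading comes with each control period).
- r.capture(name): name is "side" or "top" or "wrist"; returns a dict with "frame" (420x560x3 uint8, red, green, blue), "z_map" (420x560 float32, m along the optical axis (not along the pixel's ray), 0 where there is no reading), "fx", "fy", "cx", "cy" (pixels), "cam_to_world" (4x4, takes a point from camera to world coordinates). Camera axes: x right, y down, z forward; pixel columns grow to the right and rows downward; lengths in m; the calibration is good to about 2 mm. The wrist camera is an equidistant fisheye: a pixel r from the principal point sees the ray r / f radians off the axis. A picture is of the moment at which its call begins.
- r.close_job(): hands the job in; it is judged then, once.
The state is a dict: "time_s": time; "joints": joint angles; "qd": joint speeds; "joint_torque": joint torques, N m; "tcp_pos": TCP position; "eef_rot": TCP orientation; "contact_force": force on the tool from outside, world axes, zero at the start; "moment": the same for the moment, N m; "gripper_width": finger opening in m; "gripper_force": force on a finger pad.
Only numpy, scipy, OpenCV 4.12 (cv2) and the standard library are available. Lean on these libraries where they do the work, as an engineer would, in place of code of your own. Each camera call takes 0.05 s, during which the arm holds its last target. There are 200 camera calls.

## Working session

There is one attempt and no reset: what is moved stays moved. The work goes in short steps, Python scripts to look and compute and a shell command to move; the robot and the scene stay as the last step left them, time stands still between calls to the robot, and variables do not carry over. Pictures are saved under pics/ and viewed, at most 14 in all, crops included, and the job is handed in when it is done.

```bash
ls; mkdir -p pics
python3 - <<'E'
from plant import r
import cv2,numpy as np
print(r.get_state(), r.grip_depth)
for n in("side","top"):
    c=r.capture(n); cv2.imwrite(f"pics/{n}0.png",c["frame"][:,:,::-1]); np.savez(f"{n}0.npz",**c)
    print(n,c["fx"],c["cx"],c["cy"],np.round(c["cam_to_world"],3).tolist())
E
```

```text
pics
{'time_s': 0.0, 'joints': array([-4.97856222e+01,  2.05923506e+01,  6.33873432e-01, -2.07151686e-02,
       -7.01352667e+01, -1.65065254e+01]), 'qd': array([-0.05765486, -0.02501062,  0.00983686, -0.01597689,  0.08764199,
       -0.01902329]), 'joint_torque': array([ 1.86240213e-03, -5.82711303e+01,  2.93054670e+01,  6.99728921e+00,
        6.53704628e-03, -1.62275228e-04]), 'tcp_pos': array([ 0.27117902, -0.6175999 ,  0.22561124]), 'eef_rot': array([ 1.79904586e+02, -7.96671203e-03, -1.56299196e+02]), 'contact_force': array([ 0.56470452, -0.03870655, -0.28471313]), 'moment': array([-0.01076604, -0.05037808, -0.00454467]), 'gripper_force': 0.0, 'gripper_width': 0.08733252878124341} 0.0188
side 486.3480043953673 273.7943093690792 207.23200636566946 [[-0.94, -0.18, 0.288, 0.104], [-0.339, 0.551, -0.762, 1.005], [-0.021, -0.815, -0.58, 0.871], [0.0, 0.0, 0.0, 1.0]]
top 412.97981408788036 285.71234163461065 212.11847065447233 [[-0.01, -1.0, 0.02, 0.444], [-1.0, 0.01, -0.019, 0.006], [0.018, -0.02, -1.0, 1.129], [0.0, 0.0, 0.0, 1.0]]
```

View pics/top0.png

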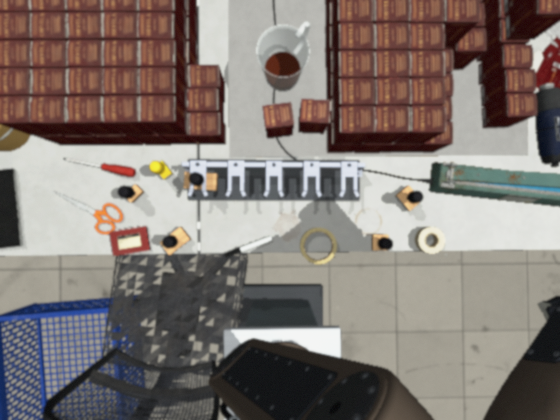

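View pics/side0.png

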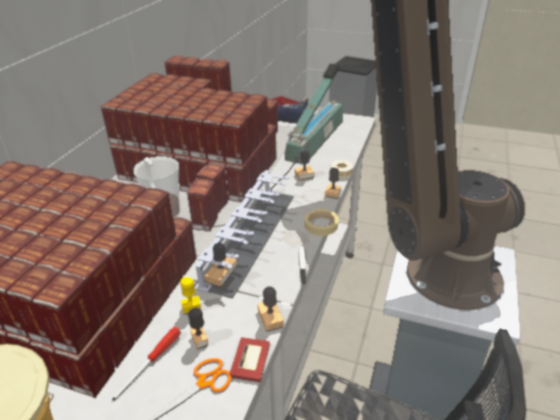

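The top view shows hanger_1 holding the 84 stamp at (200,180), at the left end (+y). The four table stamps are at (130,191), (175,240), (410,198) and (383,242), and the yellow look-alike is at (160,170). The side view shows the same layout. Next I measure them from the depth clouds.

```bash
cat > h.py <<'E'
import numpy as np,cv2
def cloud(c):
    v,u=np.mgrid[0:420,0:560]; z=c["z_map"]
    P=np.stack([(u-c["cx"])/c["fx"]*z,(v-c["cy"])/c["fy"]*z,z],-1)
    T=c["cam_to_world"]; W=P@T[:3,:3].T+T[:3,3]; W[z==0]=np.nan
    return W
E
python3 - <<'E'
from h import *
for n in("top","side"):
    c=dict(np.load(n+"0.npz")); W=cloud(c); f=c["frame"]; hsv=cv2.cvtColor(f,cv2.COLOR_RGB2HSV)
    roi=(W[...,0]>.3)&(W[...,0]<.62)&(abs(W[...,1])<.5)
    print(n,"table z",np.nanmedian(W[...,2][roi&(abs(W[...,2])<.012)]))
    wood=roi&(hsv[...,0]>8)&(hsv[...,0]<22)&(hsv[...,1]>70)&(hsv[...,2]>110)&(W[...,2]>.016)&(W[...,2]<.065)
    blk=roi&(hsv[...,2]<75)&(W[...,2]>.055)&(W[...,2]<.16)
    for nm,m in(("wood",wood),("black",blk)):
        k,l,s,ce=cv2.connectedComponentsWithStats(m.astype(np.uint8))
        for i in range(1,k):
            if s[i,4]<12: continue
            p=W[l==i]; (cx,cy),wh,a=cv2.minAreaRect((p[:,:2]*1000).astype(np.float32))
            print(nm,s[i,4],ce[i].round(),"med",np.median(p,0).round(4),"rect",round(cx),round(cy),np.round(wh),round(a),"z",np.percentile(p[:,2],[5,95]).round(3))
    if n=="top":
        m=roi&(W[...,2]>.075)&(W[...,2]<.1)&(hsv[...,1]<60)&(hsv[...,2]>90)
        k,l,s,ce=cv2.connectedComponentsWithStats(m.astype(np.uint8))
        for i in range(1,k):
            if s[i,4]>15: p=W[l==i]; print("steel",s[i,4],p.min(0).round(3),p.max(0).round(3),p.mean(0).round(4))
c=dict(np.load("top0.npz"))
a=cv2.resize(c["frame"][145:265,100:300,::-1],None,fx=4,fy=4,interpolation=cv2.INTER_CUBIC);cv2.imwrite("pics/cl.png",a)
a=cv2.resize(c["frame"][145:265,270:470,::-1],None,fx=4,fy=4,interpolation=cv2.INTER_CUBIC);cv2.imwrite("pics/cr.png",a)
E
```

```text
top table z 0.00017892644158457038
wood 76 [186. 180.] med [0.5517 0.2442 0.0547] rect 553 244 [14. 39.] 89 z [0.052 0.058]
wood 173 [212. 182.] med [0.546  0.1778 0.0546] rect 547 179 [24. 44.] 88 z [0.045 0.058]
wood 113 [135. 193.] med [0.5213 0.3842 0.0257] rect 519 391 [27. 44.] 51 z [0.018 0.06 ]
wood 20 [197. 188.] med [0.5317 0.2176 0.0544] rect 532 216 [16.  8.] 89 z [0.051 0.057]
wood 215 [406. 198.] med [ 0.501  -0.3375  0.0261] rect 501 -345 [55. 43.] 38 z [0.022 0.061]
wood 254 [178. 241.] med [0.3973 0.271  0.0259] rect 393 283 [43. 70.] 39 z [0.022 0.057]
wood 133 [377. 241.] med [ 0.389  -0.2546  0.0259] rect 382 -265 [40. 40.] 89 z [0.02  0.057]
black 143 [445. 182.] med [ 0.53   -0.4117  0.0635] rect 531 -440 [112.  52.] 50 z [0.056 0.075]
black 123 [196. 179.] med [0.547  0.2046 0.1241] rect 547 207 [24. 25.] 0 z [0.099 0.127]
black 133 [125. 192.] med [0.5191 0.3862 0.0933] rect 520 390 [27. 26.] 48 z [0.068 0.098]
black 115 [415. 197.] med [ 0.5014 -0.3383  0.0941] rect 501 -342 [25. 23.] 86 z [0.07  0.099]
black 119 [169. 241.] med [0.3955 0.2784 0.0938] rect 39
[... 968 characters left out ...]
497 0.2423 0.0536] rect 552 233 [49. 46.] 87 z [0.038 0.057]
wood 352 [270. 316.] med [0.3854 0.3011 0.0257] rect 391 290 [44. 67.] 36 z [0.018 0.057]
wood 161 [198. 335.] med [0.5157 0.4039 0.0259] rect 517 400 [28. 40.] 43 z [0.021 0.056]
black 64 [304. 157.] med [ 0.4974 -0.331   0.0808] rect 498 -332 [24. 14.] 31 z [0.065 0.094]
black 20 [334. 176.] med [ 0.3786 -0.2514  0.0794] rect 376 -250 [15. 10.] 33 z [0.07  0.089]
black 134 [219. 252.] med [0.5426 0.2224 0.1132] rect 544 219 [23. 21.] 20 z [0.094 0.125]
black 59 [269. 301.] med [0.3868 0.2988 0.0757] rect 387 298 [20.  6.] 28 z [0.064 0.085]
black 193 [195. 318.] med [0.5146 0.406  0.0886] rect 517 403 [22. 23.] 78 z [0.064 0.098]
```

View pics/cl.png

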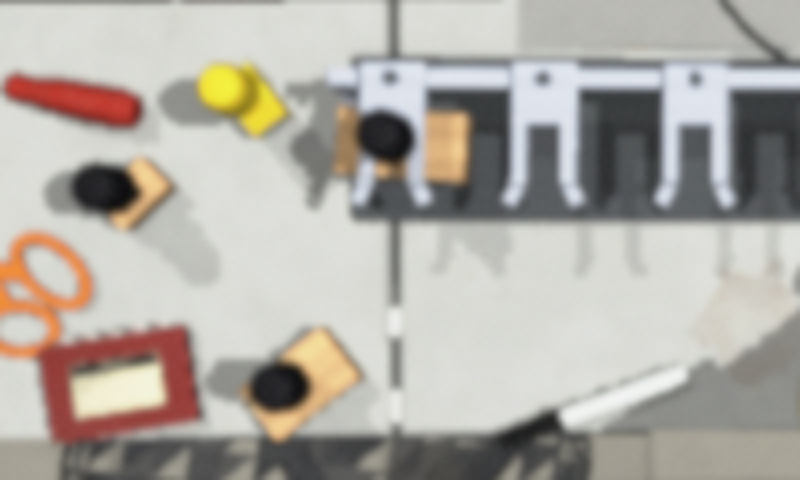

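View pics/cr.png

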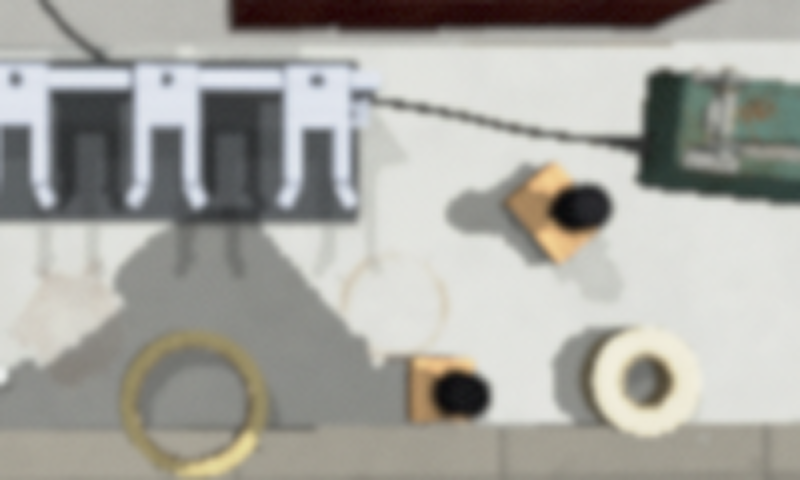

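The crops are clear enough to identify each stamp: 70 at the lower left, 28 at the upper left, 56 at the upper right and 42 at the lower right. The rack is nearly parallel to y. Next I refine the knob axes, prongs and clearance heights.

Run:
```python
from h import *
from scipy.optimize import least_squares
C={n:dict(np.load(n+"0.npz")) for n in("top","side")}
def plane(c,uv,h):
    uv=np.atleast_2d(uv);d=np.c_[(uv[:,0]-c["cx"])/c["fx"],(uv[:,1]-c["cy"])/c["fy"],np.ones(len(uv))]@c["cam_to_world"][:3,:3].T
    o=c["cam_to_world"][:3,3]; return (o+d*((h-o[2])/d[:,2])[:,None])[:,:2]
P={}
for n,c in C.items():
    W=cloud(c);P[n]=W.reshape(-1,3);V=cv2.cvtColor(c["frame"],cv2.COLOR_RGB2HSV)[...,2].ravel()
    c["pts"]=P[n];c["dark"]=V<80
for nm,x,y,h in(("70",.393,.284,0),("28",.518,.396,0),("56",.5,-.339,0),("42",.382,-.262,0),("84",.546,.207,.029)):
    print(nm)
    for n,c in C.items():
        p=c["pts"];m=(np.hypot(p[:,0]-x,p[:,1]-y)<.035)&(p[:,2]>.060+h)&(p[:,2]<.104+h)&c["dark"]
        q=p[m]; 
        t=q[q[:,2]>.088+h]
        s=least_squares(lambda k:np.clip(np.hypot(*(q[(q[:,2]<.09+h)][:,:2]-k).T),0,.03)-.0165,[x,y],loss="soft_l1",f_scale=.002).x if (q[:,2]<.09+h).sum()>5 else 0
        # steel
        print(n,m.sum(),"topmean",t.mean(0).round(4) if len(t) else 0,"circ",np.round(s,4))
W=cloud(C["top"]);hsv=cv2.cvtColor(C["top"]["frame"],cv2.COLOR_RGB2HSV)
m=(W[...,2]>.078)&(W[...,2]<.093)&(hsv[...,1]<70)&(hsv[...,2]>90)
for lo,hi in((.517,.530),(.53,.545)):
    q=W[m&(W[...,0]>lo)&(W[...,0]<hi)&(abs(W[...,1])<.25)]; ys=np.sort(q[:,1]);g=np.split(ys,np.where(np.diff(ys)>.004)[0]+1)
    print(lo,[(round(a.min(),4),round(a.max(),4),len(a)) for a in g if len(a)>3])
for i in range(5):
    y0=.207-.096*i
    for a in(-.022,.022):
        q=W[m&(abs(W[...,1]-y0-a)<.012)&(W[...,0]<.6)&(W[...,0]>.48)]; print(i,a,q[:,0].min().round(4), end=" ")
    q=W[m&(abs(W[...,1]-y0)<.006)&(W[...,0]<.6)&(W[...,0]>.48)];print("slotend",q[:,0].min().round(4))
for n,c in C.items():
    p=c["pts"]
    for a in((.42,.62,-.56,-.38),(.3,.62,-.37,-.36),(.6,.7,-.4,.45),(.3,.6,.43,.6)):
        q=p[(p[:,0]>a[0])&(p[:,0]<a[1])&(p[:,1]>a[2])&(p[:,1]<a[3])];print(n,a,len(q),q[:,2].max().round(3) if len(q) else 0)
```

```text
70
top 122 topmean [0.3945 0.2804 0.0947] circ [0.3918 0.2849]
side 109 topmean [0.3891 0.2976 0.0927] circ [0.3938 0.2843]
28
top 139 topmean [0.5196 0.3902 0.0946] circ [0.5206 0.3954]
side 204 topmean [0.5167 0.4024 0.0944] circ [0.5217 0.3952]
56
top 118 topmean [ 0.5012 -0.3421  0.095 ] circ [ 0.5011 -0.3474]
side 79 topmean [ 0.4994 -0.3346  0.0923] circ [ 0.5032 -0.3446]
42
top 119 topmean [ 0.3832 -0.2634  0.0951] circ [ 0.3816 -0.2683]
side 62 topmean [ 0.3796 -0.2542  0.0922] circ [ 0.3847 -0.2664]
84
top 124 topmean [0.5481 0.2072 0.1241] circ [0.5503 0.2111]
side 150 topmean [0.5446 0.2185 0.1227] circ [0.5511 0.211 ]
0.517 [(np.float64(-0.1923), np.float64(-0.1842), 20), (np.float64(-0.1621), np.float64(-0.1538), 21), (np.float64(-0.0987), np.float64(-0.0901), 20), (np.float64(-0.0651), np.float64(-0.0575), 20), (np.float64(-0.0018), np.float64(0.0059), 20), (np.float64(0.0286), np.float64(0.0389), 18), (np.float64(0.094), np.float64(0.102), 21), (np.float64(0.1242), np.float64(0.1348), 23), (np.float64(0.1883), np.float64(0.1994), 22), (np.float64(0.2206), np.float64(0.
[... 326 characters left out ...]
oat64(0.1021), 24), (np.float64(0.1246), np.float64(0.1322), 24), (np.float64(0.19), np.float64(0.1989), 24), (np.float64(0.2197), np.float64(0.2307), 20)]
0 -0.022 0.5076 0 0.022 0.508 slotend 0.5626
1 -0.022 0.5067 1 0.022 0.507 slotend 0.56
2 -0.022 0.5058 2 0.022 0.5062 slotend 0.5566
3 -0.022 0.5049 3 0.022 0.5052 slotend 0.5557
4 -0.022 0.5039 4 0.022 0.5043 slotend 0.5546
top (0.42, 0.62, -0.56, -0.38) 5356 0.165
top (0.3, 0.62, -0.37, -0.36) 344 0.086
top (0.6, 0.7, -0.4, 0.45) 19465 0.28
top (0.3, 0.6, 0.43, 0.6) 5810 0.026
side (0.42, 0.62, -0.56, -0.38) 2551 0.165
side (0.3, 0.62, -0.37, -0.36) 216 0.034
side (0.6, 0.7, -0.4, 0.45) 16621 0.277
side (0.3, 0.6, 0.43, 0.6) 8123 0.028
```

```bash
cat >> h.py <<'E'
from scipy.spatial.transform import Rotation as R
def to(x,y,z,yaw):
    from plant import r
    s=r.get_state(); A=R.from_euler("xyz",s["eef_rot"],degrees=True); B=R.from_euler("xyz",[180,0,yaw],degrees=True)
    d=A.inv().apply(np.array([x,y,z])-s["tcp_pos"]); w=(A.inv()*B).as_rotvec(degrees=True)
    print("t",round(s["time_s"],2),"d",d.round(4),"w",w.round(2),"rows",round(np.linalg.norm(d)/.0417,1),round(np.linalg.norm(w)/7.16,1),"q",np.round(s["joints"],0),"F",np.round(s["contact_force"],1),"w",round(s["gripper_width"],4))
if __name__=="__main__":
    import sys; to(*map(float,sys.argv[1:]))
E
python3 h.py .502 -.346 .2 128
```

```text
t 0.1 d [-0.3205  0.1559  0.0259] w [ 7.00e-02 -6.00e-02  7.57e+01] rows 8.6 10.6 q [-50.  21.   1.  -0. -70. -17.] F [ 0.1 -0.1  0.2] w 0.0874
```

```bash
python3 -m pendant '[[-0.3205,0.1559,0.026,0,0,75.7],[-0.3205,0.1559,0.026,0,0,75.7],[-0.3205,0.1559,0.026,0,0,75.7],[-0.3205,0.1559,0.026,0,0,75.7],[-0.3205,0.1559,0.026,0,0,75.7],[-0.3205,0.1559,0.026,0,0,75.7],[-0.3205,0.1559,0.026,0,0,75.7],[-0.3205,0.1559,0.026,0,0,75.7],[-0.3205,0.1559,0.026,0,0,75.7],[-0.3205,0.1559,0.026,0,0,75.7],[-0.3205,0.1559,0.026,0,0,75.7],[-0.3205,0.1559,0.026,0,0,75.7]]' 0.06
python3 -m pendant '[[0,0,0,0,0,0],[0,0,0,0,0,0],[0,0,0,0,0,0]]'
python3 h.py .502 -.346 .064 128
python3 - <<'E'
from plant import r
import cv2,numpy as np
a=r.capture("top")["frame"][:,:,::-1];b=r.capture("wrist"); print(b["fx"],b["cx"],b["cy"],b["cam_to_world"].round(3).tolist())
cv2.imwrite("pics/a.png",np.hstack([cv2.resize(a[130:280,300:500],(400,300)),cv2.resize(b["frame"][:,:,::-1],(400,300))]))
E
```

```text
time_s: 1.1
tcp_pos: [0.5026, -0.3453, 0.2]
eef_rot: [-180.0, -0.1, 127.8]
contact_force: [-0.4, -0.9, -0.9]
gripper_width: 0.0601
gripper_force: 0.0
time_s: 1.35
tcp_pos: [0.5017, -0.3468, 0.2005]
eef_rot: [-180.0, -0.0, 128.1]
contact_force: [-0.6, 0.5, 0.2]
gripper_width: 0.0598
gripper_force: 0.0
t 1.35 d [0.0005 0.0008 0.1365] w [-0.01 -0.01  0.13] rows 3.3 0.0 q [ -16.   16.  -10.   -0.  -64. -126.] F [-0.6  0.5  0.2] w 0.0598
325.19226210127806 279.0333405608027 212.7656466168788 [[0.788, 0.591, 0.173, 0.455], [0.616, -0.755, -0.223, -0.287], [-0.001, 0.282, -0.959, 0.358], [0.0, 0.0, 0.0, 1.0]]
```

View pics/a.png

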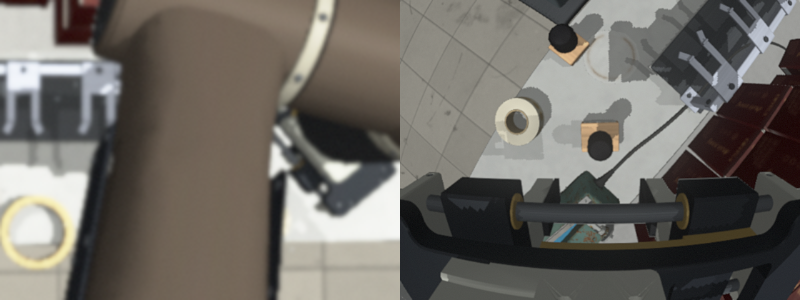

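The wrist view shows the 56 stamp centred between the fingers, with its block square to the tool. Top view is covered by the arm. I descend and grip.

```bash
python3 -m pendant '[[0,0,0.04,0,0,0],[0,0,0.08,0,0,0],[0,0,0.11,0,0,0],[0,0,0.1365,0,0,0],[0,0,0.1365,0,0,0]]' && python3 -m pendant '[[0,0,0,0,0,0],[0,0,0,0,0,0],[0,0,0,0,0,0],[0,0,0,0,0,0],[0,0,0,0,0,0],[0,0,0,0,0,0]]' 0.02 25; python3 h.py .502 -.346 .11 128
```

```text
time_s: 1.87
tcp_pos: [0.4984, -0.3452, 0.0586]
eef_rot: [-179.8, -0.5, 128.0]
contact_force: [-0.4, 1.3, -0.7]
gripper_width: 0.06
gripper_force: 0.0
time_s: 2.37
tcp_pos: [0.5029, -0.3468, 0.0656]
eef_rot: [179.9, 0.1, 128.0]
contact_force: [-0.3, 0.4, 6.2]
gripper_width: 0.0315
gripper_force: 25.0
t 2.37 d [ 0.0011 -0.0002 -0.0444] w [0.07 0.13 0.03] rows 1.1 0.0 q [ -16.   23.  -19.    0.  -48. -126.] F [-0.3  0.4  6.2] w 0.0315
```

```bash
python3 -m pendant '[[0,0,-0.015,0,0,0],[0,0,-0.03,0,0,0],[0,0,-0.045,0,0,0],[0,0,-0.06,0,0,0],[0,0,-0.06,0,0,0],[0,0,-0.06,0,0,0]]'; python3 h.py .44 .017 .12 180
```

```text
time_s: 2.87
tcp_pos: [0.5026, -0.3464, 0.125]
eef_rot: [179.9, 0.1, 128.0]
contact_force: [0.5, 0.7, -0.8]
gripper_width: 0.0312
gripper_force: 25.0
t 2.87 d [0.3249 0.1745 0.0047] w [ 3.000e-02  1.200e-01 -5.199e+01] rows 8.8 7.3 q [ -16.   19.  -16.   -0.  -55. -126.] F [ 0.5  0.7 -0.8] w 0.0312
```

```bash
python3 -m pendant '[[0,0,-0.03,0,0,0],[0.03,0.015,-0.055,0,0,-7],[0.06,0.03,-0.06,0,0,-14],[0.095,0.05,-0.06,0,0,-21],[0.13,0.07,-0.06,0,0,-28],[0.165,0.09,-0.06,0,0,-35],[0.2,0.11,-0.06,0,0,-42],[0.24,0.13,-0.06,0,0,-49],[0.28,0.15,-0.06,0,0,-52],[0.31,0.166,-0.06,0,0,-52],[0.325,0.1745,-0.06,0,0,-52],[0.325,0.1745,-0.06,0,0,-52]]'; python3 -m pendant '[[0,0,0.03,0,0,0],[0,0,0.055,0,0,0],[0,0,0.075,0,0,0],[0,0,0.084,0,0,0],[0,0,0.084,0,0,0],[0,0,0.084,0,0,0]]'; python3 h.py .547 .017 .102 179.5
python3 - <<'E'
from plant import r
import cv2,numpy as np
a=r.capture("side")["frame"][:,:,::-1];b=r.capture("wrist")
cv2.imwrite("pics/b.png",np.hstack([cv2.resize(a[130:330,150:410],(400,308)),cv2.resize(b["frame"][:,:,::-1],(400,308))]))
E
```

```text
time_s: 3.87
tcp_pos: [0.4386, 0.02, 0.1835]
eef_rot: [180.0, -0.0, -179.8]
contact_force: [-0.7, 0.7, -1.3]
gripper_width: 0.0315
gripper_force: 25.0
time_s: 4.37
tcp_pos: [0.4395, 0.0167, 0.1]
eef_rot: [-180.0, -0.1, 180.0]
contact_force: [-0.1, -0.2, -0.5]
gripper_width: 0.0313
gripper_force: 25.0
t 4.37 d [-0.1075  0.0003 -0.0021] w [-0.05 -0.06  0.5 ] rows 2.6 0.1 q [  28.    6.  -38.    0.  -47. -118.] F [-0.1 -0.2 -0.5] w 0.0313
```

View pics/b.png

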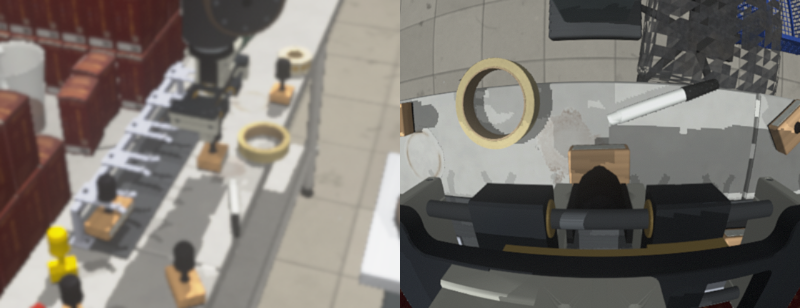

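The 56 stamp is held square and upright in front of hanger_3. I slide it in.

```bash
python3 -m pendant '[[-0.02,0,-0.002,0,0,0.5],[-0.04,0,-0.002,0,0,0.5],[-0.06,0,-0.002,0,0,0.5],[-0.078,0,-0.002,0,0,0.5],[-0.092,0,-0.002,0,0,0.5],[-0.101,0,-0.002,0,0,0.5],[-0.106,0,-0.002,0,0,0.5],[-0.106,0,-0.002,0,0,0.5],[-0.106,0,-0.002,0,0,0.5]]'; python3 h.py .546 .017 .093 179.5
python3 - <<'E'
from plant import r
import cv2,numpy as np
a=r.capture("side")["frame"][:,:,::-1];b=r.capture("wrist")
cv2.imwrite("pics/c.png",np.hstack([cv2.resize(a[150:290,160:340],(400,311),interpolation=2),cv2.resize(b["frame"][200:400,160:420,::-1],(400,311))]))
E
```

```text
time_s: 5.22
tcp_pos: [0.545, 0.017, 0.1023]
eef_rot: [180.0, -0.0, 179.5]
contact_force: [-1.0, 0.2, -0.9]
gripper_width: 0.0316
gripper_force: 25.0
t 5.22 d [-0.001  -0.      0.0093] w [ 0.01 -0.01 -0.02] rows 0.2 0.0 q [  22.   15.  -25.   -0.  -50. -113.] F [-1.   0.2 -0.9] w 0.0316
```

View pics/c.png

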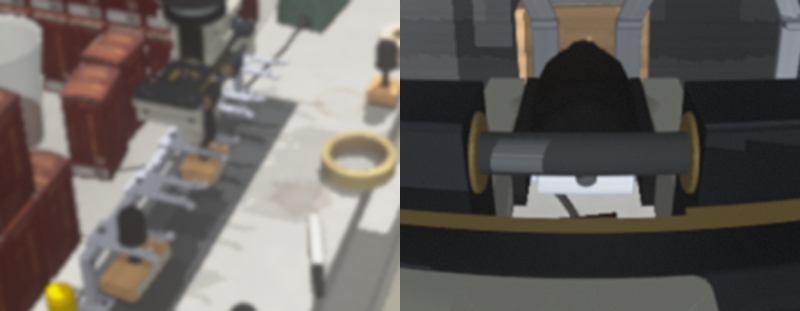

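The neck is centred between the prongs and there is no contact force. I lower it.

```bash
python3 -m pendant '[[-0.0005,0,0.004,0,0,0],[-0.0005,0,0.007,0,0,0],[-0.0005,0,0.009,0,0,0],[-0.0005,0,0.009,0,0,0],[-0.0005,0,0.009,0,0,0]]'; python3 h.py .546 .017 .093 179.5
```

```text
time_s: 5.73
tcp_pos: [0.5458, 0.0171, 0.0944]
eef_rot: [-180.0, 0.0, 179.6]
contact_force: [-6.7, 1.1, 14.9]
gripper_width: 0.0317
gripper_force: 25.0
t 5.73 d [-0.0002 -0.0001  0.0014] w [-0.01  0.03  0.05] rows 0.0 0.0 q [  22.   16.  -26.    0.  -49. -113.] F [-6.7  1.1 14.9] w 0.0317
```

```bash
python3 -m pendant '[[0,0,0,0,0,0],[0,0,0,0,0,0],[0,0,0,0,0,0]]' 0.056; python3 -m pendant '[[0,0,-0.02,0,0,0],[0,0,-0.05,0,0,0],[0,0,-0.09,0,0,0],[0,0,-0.1,0,0,0],[0,0,-0.1,0,0,0],[0,0,-0.1,0,0,0]]'
python3 - <<'E'
from plant import r
import cv2,numpy as np
a=r.capture("side")["frame"][:,:,::-1];b=r.capture("wrist")
cv2.imwrite("pics/d.png",np.hstack([cv2.resize(a[150:290,160:340],(400,311),interpolation=2),cv2.resize(b["frame"][:,:,::-1],(400,311))]))
E
python3 h.py .383 -.267 .18 180
```

```text
time_s: 5.98
tcp_pos: [0.5459, 0.0172, 0.0929]
eef_rot: [180.0, 0.0, 179.5]
contact_force: [0.3, -0.2, 0.3]
gripper_width: 0.0462
gripper_force: 0.0
time_s: 6.48
tcp_pos: [0.5463, 0.0173, 0.1936]
eef_rot: [179.9, 0.1, 179.5]
contact_force: [-0.9, 0.1, -0.7]
gripper_width: 0.0563
gripper_force: 0.0
t 6.58 d [ 0.1598 -0.2854  0.0123] w [-0.01 -0.09 -0.5 ] rows 7.9 0.1 q [  22.   10.  -19.   -0.  -62. -113.] F [-0.5 -0.4  0.4] w 0.0563
```

View pics/d.png

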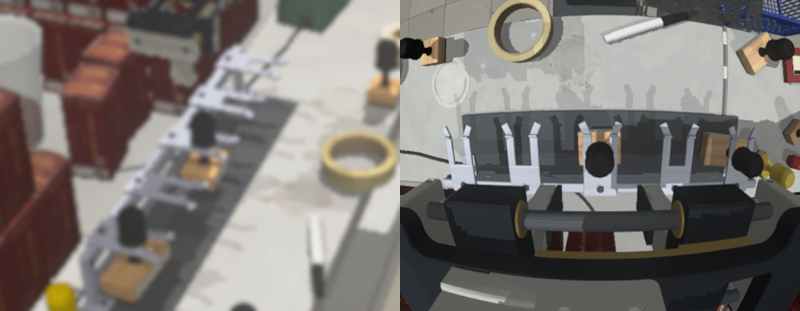

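The 56 stamp hangs upright in the middle hanger. Next is the 42.

```bash
python3 -m pendant '[[0.02,-0.036,0.012,0,0,0],[0.04,-0.071,0.012,0,0,0],[0.06,-0.107,0.012,0,0,0],[0.08,-0.142,0.012,0,0,0],[0.1,-0.178,0.012,0,0,0],[0.12,-0.214,0.012,0,0,0],[0.14,-0.25,0.012,0,0,0],[0.152,-0.272,0.012,0,0,0],[0.16,-0.2854,0.012,0,0,0],[0.16,-0.2854,0.012,0,0,0],[0.16,-0.2854,0.012,0,0,0]]' 0.06;  python3 - <<'E'
from plant import r
import cv2
cv2.imwrite("pics/e.png",r.capture("wrist")["frame"][:,:,::-1])
E
python3 h.py .383 -.267 .064 180
```

```text
time_s: 7.5
tcp_pos: [0.3825, -0.2674, 0.1799]
eef_rot: [180.0, -0.1, 179.4]
contact_force: [0.3, 1.4, -1.1]
gripper_width: 0.0605
gripper_force: 0.0
t 7.55 d [-2.000e-04 -1.000e-04  1.161e-01] w [ 0.03 -0.09 -0.56] rows 2.8 0.1 q [-11.   3. -28.  -0. -59. -80.] F [-0.2 -1.   0.3] w 0.0599
```

View pics/e.png

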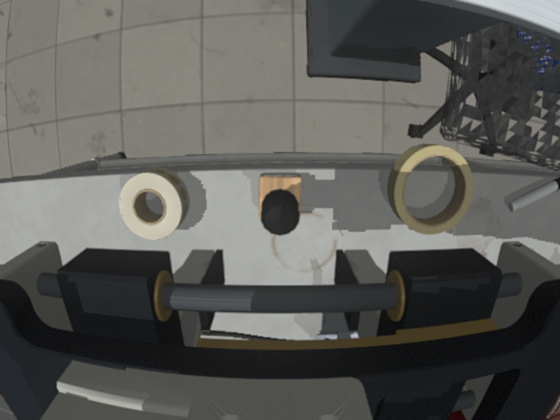

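The 42 stamp at (280,210) lines up with the finger midline at column 280, and its block is square to the tool.

```bash
python3 -m pendant '[[0,0,0.035,0,0,0],[0,0,0.07,0,0,0],[0,0,0.095,0,0,0],[0,0,0.11,0,0,0],[0,0,0.115,0,0,0],[0,0,0.115,0,0,0]]' && python3 -m pendant '[[0,0,0,0,0,0],[0,0,0,0,0,0],[0,0,0,0,0,0],[0,0,0,0,0,0],[0,0,0,0,0,0]]' 0.02 25; python3 -m pendant '[[0,0,-0.015,0,0,0],[0,0,-0.03,0,0,0],[0,0,-0.038,0,0,0],[0,0,-0.038,0,0,0],[0,0,-0.038,0,0,0]]'; python3 h.py .44 -.078 .102 179.5
```

```text
time_s: 8.05
tcp_pos: [0.3831, -0.266, 0.0647]
eef_rot: [180.0, -0.2, 179.6]
contact_force: [-0.3, -0.6, 1.0]
gripper_width: 0.06
gripper_force: 0.0
time_s: 8.47
tcp_pos: [0.384, -0.267, 0.0668]
eef_rot: [-180.0, 0.1, 179.5]
contact_force: [-1.1, 0.2, 0.2]
gripper_width: 0.0323
gripper_force: 0.0
time_s: 8.88
tcp_pos: [0.3838, -0.2669, 0.1043]
eef_rot: [-180.0, 0.1, 179.5]
contact_force: [0.2, 0.1, -0.8]
gripper_width: 0.0314
gripper_force: 25.0
t 8.88 d [-0.0546  0.1894  0.0023] w [-0.    0.08 -0.01] rows 4.7 0.0 q [-11.   8. -34.  -0. -48. -80.] F [ 0.2  0.1 -0.8] w 0.0314
```

Run:
```python
from plant import r
from h import *
c=r.capture("side");W=cloud(c);hsv=cv2.cvtColor(c["frame"],cv2.COLOR_RGB2HSV)
m=(np.hypot(W[...,0]-.384,W[...,1]+.267)<.045)&(hsv[...,0]>8)&(hsv[...,0]<22)&(hsv[...,1]>60)&(W[...,2]>.01)
p=W[m];print(m.sum(),np.percentile(p,[2,25,50,75,98],axis=0).round(4))
```

```text
173 [[ 0.3535 -0.2832  0.045 ]
 [ 0.3699 -0.2641  0.0565]
 [ 0.3796 -0.2495  0.0622]
 [ 0.3927 -0.2438  0.0648]
 [ 0.4023 -0.2356  0.2021]]
```

```bash
python3 -m pendant '[[-0.008,0.03,0,0,0,0],[-0.016,0.06,0,0,0,0],[-0.026,0.09,0,0,0,0],[-0.035,0.12,0,0,0,0],[-0.043,0.15,0,0,0,0],[-0.05,0.175,0,0,0,0],[-0.0546,0.1894,0,0,0,0],[-0.0546,0.1894,0,0,0,0],[-0.0546,0.1894,0,0,0,0]]'; python3 h.py .5445 -.078 .104 179.5
```

```text
time_s: 9.68
tcp_pos: [0.4394, -0.0773, 0.1032]
eef_rot: [-180.0, -0.1, 179.6]
contact_force: [0.2, -1.0, 0.0]
gripper_width: 0.0314
gripper_force: 25.0
t 9.68 d [-0.1051  0.     -0.0009] w [-0.01 -0.09  0.11] rows 2.5 0.0 q [  15.    6.  -37.   -0.  -47. -106.] F [ 0.2 -1.   0. ] w 0.0314
```

```bash
python3 -m pendant '[[-0.02,0,-0.001,0,0,0],[-0.04,0,-0.001,0,0,0],[-0.06,0,-0.001,0,0,0],[-0.078,0,-0.001,0,0,0],[-0.092,0,-0.001,0,0,0],[-0.1,0,-0.001,0,0,0],[-0.105,0,-0.001,0,0,0],[-0.105,0,-0.001,0,0,0],[-0.105,0,-0.001,0,0,0]]'; python3 -m pendant '[[0,0,0.004,0,0,0],[0,0,0.007,0,0,0],[0,0,0.009,0,0,0],[0,0,0.009,0,0,0],[0,0,0.009,0,0,0]]'; python3 h.py .545 -.078 .095 179.5
```

```text
time_s: 10.43
tcp_pos: [0.5439, -0.0793, 0.1046]
eef_rot: [-180.0, -0.1, 179.5]
contact_force: [-0.1, 0.1, -1.0]
gripper_width: 0.0317
gripper_force: 25.0
time_s: 10.85
tcp_pos: [0.5445, -0.0788, 0.096]
eef_rot: [180.0, -0.0, 179.5]
contact_force: [-0.3, -0.2, -0.5]
gripper_width: 0.0313
gripper_force: 25.0
t 10.85 d [-0.0005  0.0008  0.001 ] w [ 0.   -0.    0.02] rows 0.0 0.0 q [  12.   16.  -25.   -0.  -49. -103.] F [-0.3 -0.2 -0.5] w 0.0313
```

Not seated yet. I lower a little more.

```bash
python3 -m pendant '[[0,0,0.0015,0,0,0],[0,0,0.0025,0,0,0],[0,0,0.0025,0,0,0]]'; python3 h.py .545 -.078 .095 179.5
```

```text
time_s: 11.1
tcp_pos: [0.5448, -0.0788, 0.0957]
eef_rot: [-180.0, 0.0, 179.6]
contact_force: [-7.9, 4.2, 19.4]
gripper_width: 0.0313
gripper_force: 25.0
t 11.1 d [-0.0002  0.0008  0.0007] w [-0.02  0.05  0.06] rows 0.0 0.0 q [  12.   16.  -25.    0.  -49. -103.] F [-7.9  4.2 19.4] w 0.0313
```

```bash
python3 -m pendant '[[0,0,0,0,0,0],[0,0,0,0,0,0],[0,0,0,0,0,0]]' 0.056; python3 -m pendant '[[0,0,-0.02,0,0,0],[0,0,-0.05,0,0,0],[0,0,-0.085,0,0,0],[0,0,-0.1,0,0,0],[0,0,-0.1,0,0,0]]'; python3 h.py .393 .2846 .18 -141.5
```

```text
time_s: 11.35
tcp_pos: [0.5448, -0.0788, 0.0936]
eef_rot: [180.0, 0.0, 179.5]
contact_force: [-1.3, 0.7, 0.1]
gripper_width: 0.0458
gripper_force: 0.0
time_s: 11.77
tcp_pos: [0.5471, -0.0788, 0.1978]
eef_rot: [180.0, 0.4, 179.5]
contact_force: [0.7, 0.5, 0.3]
gripper_width: 0.0561
gripper_force: 0.0
t 11.77 d [0.1572 0.3622 0.0168] w [ -0.12   0.38 -38.96] rows 9.5 5.4 q [  12.   10.  -18.    0.  -62. -103.] F [0.7 0.5 0.3] w 0.0561
```

```bash
python3 -m pendant '[[0.016,0.037,0.014,0,0,-5],[0.032,0.074,0.014,0,0,-11],[0.048,0.111,0.014,0,0,-17],[0.063,0.148,0.014,0,0,-23],[0.079,0.185,0.014,0,0,-29],[0.094,0.222,0.014,0,0,-35],[0.11,0.259,0.014,0,0,-39],[0.126,0.296,0.014,0,0,-39],[0.141,0.333,0.014,0,0,-39],[0.152,0.363,0.014,0,0,-39],[0.152,0.363,0.014,0,0,-39],[0.152,0.363,0.014,0,0,-39]]' 0.06;  python3 - <<'E'
from plant import r
import cv2
cv2.imwrite("pics/f.png",r.capture("wrist")["frame"][:,:,::-1])
E
python3 h.py .393 .2846 .064 -141.5
```

```text
time_s: 12.77
tcp_pos: [0.395, 0.2867, 0.1788]
eef_rot: [-180.0, -0.1, -141.3]
contact_force: [0.0, -0.2, -0.6]
gripper_width: 0.0596
gripper_force: 0.0
t 12.82 d [0.0023 0.0007 0.1148] w [-0.02 -0.08  0.1 ] rows 2.8 0.0 q [  59.    5.  -26.   -0.  -59. -110.] F [ 1.  -0.9 -0.3] w 0.0605
```

View pics/f.png

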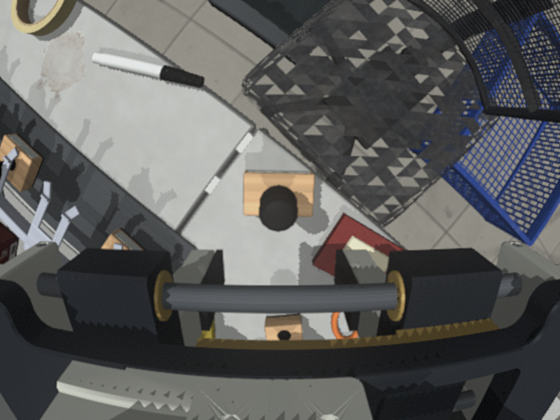

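The 70 stamp at (278,207) is centred and square to the tool.

```bash
python3 -m pendant '[[0.002,0.0005,0.035,0,0,0],[0.002,0.0005,0.07,0,0,0],[0.002,0.0005,0.095,0,0,0],[0.002,0.0005,0.11,0,0,0],[0.002,0.0005,0.114,0,0,0],[0.002,0.0005,0.114,0,0,0]]' && python3 -m pendant '[[0,0,0,0,0,0],[0,0,0,0,0,0],[0,0,0,0,0,0],[0,0,0,0,0,0],[0,0,0,0,0,0],[0,0,0,0,0,0]]' 0.02 25; python3 -m pendant '[[0,0,-0.015,0,0,0],[0,0,-0.03,0,0,0],[0,0,-0.038,0,0,0],[0,0,-0.038,0,0,0],[0,0,-0.038,0,0,0]]'; python3 h.py .44 .1135 .103 179.5
```

```text
time_s: 13.32
tcp_pos: [0.394, 0.2828, 0.0645]
eef_rot: [-179.9, -0.2, -141.6]
contact_force: [0.4, 0.2, 0.5]
gripper_width: 0.0604
gripper_force: 0.0
time_s: 13.82
tcp_pos: [0.3943, 0.2849, 0.0662]
eef_rot: [180.0, 0.1, -141.5]
contact_force: [-1.6, -0.7, 4.0]
gripper_width: 0.0317
gripper_force: 25.0
time_s: 14.23
tcp_pos: [0.394, 0.2848, 0.1036]
eef_rot: [180.0, 0.0, -141.5]
contact_force: [0.5, -0.1, -0.9]
gripper_width: 0.0316
gripper_force: 25.0
t 14.23 d [ 0.0706 -0.1627  0.0005] w [ 0.05  0.04 39.  ] rows 4.3 5.4 q [  59.   10.  -32.   -0.  -48. -111.] F [ 0.5 -0.1 -0.9] w 0.0316
```

```bash
python3 -m pendant '[[0.012,-0.027,0,0,0,7],[0.024,-0.054,0,0,0,14],[0.036,-0.081,0,0,0,21],[0.048,-0.108,0,0,0,28],[0.058,-0.135,0,0,0,34],[0.066,-0.153,0,0,0,39],[0.0706,-0.1627,0,0,0,39],[0.0706,-0.1627,0,0,0,39],[0.0706,-0.1627,0,0,0,39],[0.0706,-0.1627,0,0,0,39]]'; python3 h.py .5465 .1135 .1035 179.5
```

```text
time_s: 15.07
tcp_pos: [0.44, 0.1138, 0.1032]
eef_rot: [-180.0, -0.0, 179.6]
contact_force: [-0.2, 0.3, -0.9]
gripper_width: 0.0319
gripper_force: 25.0
t 15.07 d [-0.1065  0.0004 -0.0003] w [-0.01 -0.02  0.1 ] rows 2.6 0.0 q [  39.    7.  -36.   -0.  -47. -130.] F [-0.2  0.3 -0.9] w 0.0319
```

```bash
python3 -m pendant '[[-0.02,0,0,0,0,0],[-0.04,0,0,0,0,0],[-0.06,0,0,0,0,0],[-0.078,0,0,0,0,0],[-0.092,0,0,0,0,0],[-0.101,0,0,0,0,0],[-0.1065,0,0,0,0,0],[-0.1065,0,0,0,0,0],[-0.1065,0,0,0,0,0]]'; python3 -m pendant '[[0,0,0.004,0,0,0],[0,0,0.007,0,0,0],[0,0,0.009,0,0,0],[0,0,0.0095,0,0,0],[0,0,0.0095,0,0,0]]'; python3 h.py .547 .1135 .095 179.5
```

```text
time_s: 15.82
tcp_pos: [0.5459, 0.1126, 0.1033]
eef_rot: [-180.0, -0.0, 179.5]
contact_force: [-0.5, 0.1, -2.0]
gripper_width: 0.0316
gripper_force: 25.0
time_s: 16.23
tcp_pos: [0.5459, 0.1124, 0.0952]
eef_rot: [180.0, 0.0, 179.5]
contact_force: [-5.1, 0.0, 11.0]
gripper_width: 0.0316
gripper_force: 25.0
t 16.23 d [-0.0011  0.0011  0.0002] w [0.   0.   0.04] rows 0.0 0.0 q [  32.   17.  -24.    0.  -49. -122.] F [-5.1  0.  11. ] w 0.0316
```

```bash
python3 -m pendant '[[0,0,0,0,0,0],[0,0,0,0,0,0],[0,0,0,0,0,0]]' 0.056; python3 -m pendant '[[0,0,-0.02,0,0,0],[0,0,-0.05,0,0,0],[0,0,-0.085,0,0,0],[0,0,-0.095,0,0,0],[0,0,-0.095,0,0,0],[0,0,-0.095,0,0,0]]'; python3 h.py .521 .395 .18 139
```

```text
time_s: 16.48
tcp_pos: [0.5464, 0.1124, 0.0941]
eef_rot: [180.0, 0.0, 179.5]
contact_force: [0.2, 0.0, 0.0]
gripper_width: 0.046
gripper_force: 0.0
time_s: 16.98
tcp_pos: [0.5467, 0.1126, 0.1896]
eef_rot: [179.9, 0.1, 179.5]
contact_force: [-1.3, -0.0, -0.8]
gripper_width: 0.0564
gripper_force: 0.0
t 16.98 d [0.0282 0.2821 0.0098] w [ 0.09  0.05 40.5 ] rows 6.8 5.7 q [  32.   11.  -17.   -0.  -61. -122.] F [-1.3 -0.  -0.8] w 0.0564
```

```bash
python3 -m pendant '[[0.004,0.04,0,0,0,6],[0.008,0.08,0,0,0,12],[0.012,0.12,0,0,0,18],[0.016,0.16,0,0,0,25],[0.02,0.2,0.003,0,0,32],[0.024,0.24,0.006,0,0,38],[0.027,0.27,0.0098,0,0,40.5],[0.028,0.282,0.0098,0,0,40.5],[0.028,0.282,0.0098,0,0,40.5],[0.028,0.282,0.0098,0,0,40.5]]' 0.06;  python3 - <<'E'
from plant import r
import cv2
cv2.imwrite("pics/g.png",r.capture("wrist")["frame"][:,:,::-1])
E
python3 h.py .521 .395 .065 139
```

```text
time_s: 17.82
tcp_pos: [0.5471, 0.3685, 0.1736]
eef_rot: [179.5, -4.0, 143.0]
contact_force: [0.5, 0.1, -0.5]
gripper_width: 0.0597
gripper_force: 0.0
t 17.87 d [0.0295 0.0048 0.1117] w [ 0.37 -3.96  3.99] rows 2.8 0.8 q [  48.   22.   -3.   -4.  -65. -174.] F [ 0.5 -1.9 -0.7] w 0.0601
```

View pics/g.png

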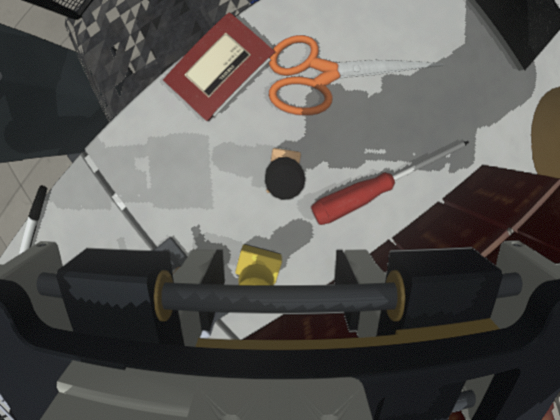

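The wrist picture shows that joint 6 hit its range limit, so the tool is tilted and short of the 28 stamp at (285,175). I back away from the cartons and turn the other way.

```bash
python3 h.py .45 .36 .2 143
```

```text
t 17.87 d [ 0.0743 -0.0647 -0.0212] w [ 0.51 -3.94 -0.  ] rows 2.4 0.6 q [  48.   22.   -3.   -4.  -65. -174.] F [ 0.5 -1.9 -0.7] w 0.0601
```

```bash
python3 -m pendant '[[0.03,-0.026,-0.01,0,0,-5],[0.06,-0.052,-0.02,0,-2,-10],[0.074,-0.065,-0.021,0,-4,-15],[0.074,-0.065,-0.021,0,-4,-20],[0.074,-0.065,-0.021,0,-4,-20]]'; python3 h.py .45 .36 .2 -130
```

```text
time_s: 18.28
tcp_pos: [0.4491, 0.3593, 0.202]
eef_rot: [178.7, 0.5, 163.3]
contact_force: [0.4, -0.5, -0.6]
gripper_width: 0.0598
gripper_force: 0.0
t 18.28 d [-0.0006  0.0008  0.0021] w [  0.91   1.21 -66.7 ] rows 0.1 9.3 q [  58.   11.  -15.    0.  -62. -165.] F [ 0.4 -0.5 -0.6] w 0.0598
```

```bash
python3 -m pendant '[[0,0,0,0.5,0.5,-7],[0,0,0,1,1,-14],[0,0,0,1,1,-21],[0,0,0,1,1,-28],[0,0,0,1,1,-35],[0,0,0,1,1,-42],[0,0,0,1,1,-49],[0,0,0,1,1,-56],[0,0,0,1,1,-63],[0,0,0,1,1,-70],[0,0,0,1,1,-75],[0,0,0,1,1,-75]]'; python3 h.py .45 .36 .2 -41
```

```text
time_s: 19.28
tcp_pos: [0.4512, 0.3594, 0.2005]
eef_rot: [-179.7, -0.0, -122.1]
contact_force: [0.4, 0.2, 0.3]
gripper_width: 0.0602
gripper_force: 0.0
t 19.28 d [0.0001 0.0014 0.0005] w [ -0.21  -0.2  -81.05] rows 0.0 11.3 q [ 58.  12. -14.   0. -63. -90.] F [0.4 0.2 0.3] w 0.0602
```

```bash
python3 -m pendant '[[0,0,0,0,0,-7],[0,0,0,0,0,-14],[0,0,0,0,0,-21],[0,0,0,0,0,-28],[0,0,0,0,0,-35],[0,0,0,0,0,-42],[0,0,0,0,0,-49],[0,0,0,0,0,-56],[0,0,0,0,0,-63],[0,0,0,0,0,-70],[0,0,0,0,0,-77],[0,0,0,0,0,-81]]';python3 -m pendant '[[0,0,0,0,0,0],[0,0,0,0,0,0]]'; python3 h.py .521 .395 .18 -41
```

```text
time_s: 20.28
tcp_pos: [0.4511, 0.3596, 0.2005]
eef_rot: [-180.0, -0.3, -41.1]
contact_force: [0.4, 0.5, -0.2]
gripper_width: 0.0602
gripper_force: 0.0
time_s: 20.45
tcp_pos: [0.451, 0.3598, 0.2005]
eef_rot: [-180.0, -0.2, -41.4]
contact_force: [0.1, -0.5, -0.4]
gripper_width: 0.0596
gripper_force: 0.0
t 20.45 d [ 0.0291 -0.0727  0.0206] w [-0.03 -0.25 -0.44] rows 1.9 0.1 q [ 58.  12. -14.   0. -63. -10.] F [ 0.1 -0.5 -0.4] w 0.0596
```

```bash
python3 - <<'E'
from h import *
for n in("top","side"):
    W=cloud(dict(np.load(n+"0.npz"))).reshape(-1,3)
    for y in np.arange(.3,.56,.04):
        q=W[(abs(W[:,1]-y)<.02)&(W[:,0]>.56)&(W[:,0]<.75)&(W[:,2]>.1)]; print(n,round(y,2),len(q),np.percentile(q[:,0],[0,1,3]).round(4) if len(q) else 0)
E
python3 -m pendant '[[0.014,-0.036,0.01,0,0,0],[0.025,-0.062,0.02,0,0,0],[0.029,-0.0727,0.02,0,0,0],[0.029,-0.0727,0.02,0,0,0],[0.029,-0.0727,0.02,0,0,0]]'
python3 - <<'E'
from plant import r
import cv2
cv2.imwrite("pics/i.png",r.capture("wrist")["frame"][:,:,::-1])
E
python3 h.py .521 .395 .065 -41
```

```text
top 0.3 1194 [0.6518 0.6524 0.6527]
top 0.34 1177 [0.6511 0.6516 0.652 ]
top 0.38 1185 [0.6511 0.6517 0.6521]
top 0.42 1190 [0.6513 0.6519 0.6522]
top 0.46 1204 [0.6509 0.6514 0.6518]
top 0.5 1166 [0.6509 0.6513 0.6517]
top 0.54 1210 [0.6518 0.6526 0.6529]
side 0.3 1101 [0.6503 0.6516 0.6522]
side 0.34 1224 [0.6496 0.651  0.6516]
side 0.38 1366 [0.6496 0.6512 0.6517]
side 0.42 1479 [0.6502 0.651  0.6515]
side 0.46 1600 [0.6492 0.6509 0.6512]
side 0.5 1826 [0.649  0.6504 0.651 ]
side 0.54 1962 [0.6504 0.6516 0.6522]
time_s: 20.87
tcp_pos: [0.5206, 0.3955, 0.1798]
eef_rot: [180.0, -0.3, -41.3]
contact_force: [-0.8, -0.1, 0.8]
gripper_width: 0.0599
gripper_force: 0.0
t 20.92 d [ 0.0003 -0.0003  0.1153] w [ 0.02 -0.25 -0.25] rows 2.8 0.0 q [ 54.  20.  -6.   0. -64.  -6.] F [-0.5 -0.3  0. ] w 0.0599
```

View pics/i.png

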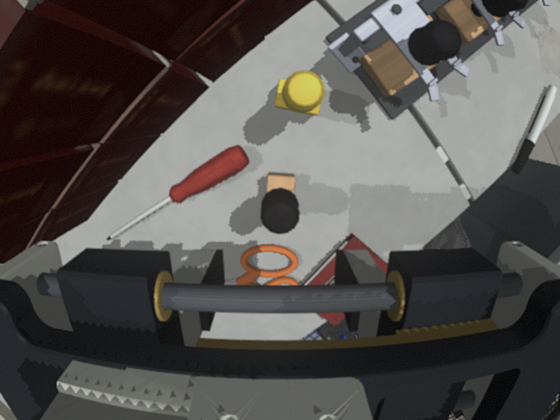

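The cartons start at x = 0.65, so the gripper clears them. The 28 stamp at (280,210) is centred and square to the tool.

```bash
python3 -m pendant '[[0,0,0.035,0,0,0],[0,0,0.07,0,0,0],[0,0,0.095,0,0,0],[0,0,0.11,0,0,0],[0,0,0.115,0,0,0],[0,0,0.115,0,0,0]]' && python3 -m pendant '[[0,0,0,0,0,0],[0,0,0,0,0,0],[0,0,0,0,0,0],[0,0,0,0,0,0],[0,0,0,0,0,0],[0,0,0,0,0,0]]' 0.02 25; python3 -m pendant '[[0,0,-0.02,0,0,0],[0,0,-0.05,0,0,0],[0,0,-0.085,0,0,0],[0,0,-0.115,0,0,0],[0,0,-0.12,0,0,0],[0,0,-0.12,0,0,0]]'; python3 h.py .44 .1 .185 -0.5
```

```text
time_s: 21.42
tcp_pos: [0.5199, 0.395, 0.0651]
eef_rot: [179.9, -0.3, -41.1]
contact_force: [-0.1, 0.1, 0.4]
gripper_width: 0.06
gripper_force: 0.0
time_s: 21.92
tcp_pos: [0.5212, 0.3959, 0.0664]
eef_rot: [-179.9, -0.3, -41.1]
contact_force: [-0.7, 0.1, 3.4]
gripper_width: 0.0313
gripper_force: 25.0
time_s: 22.42
tcp_pos: [0.5214, 0.397, 0.1888]
eef_rot: [-179.7, -0.2, -41.1]
contact_force: [0.6, 0.2, -1.2]
gripper_width: 0.0312
gripper_force: 25.0
t 22.42 d [0.1337 0.2774 0.0027] w [ -0.24  -0.35 -40.55] rows 7.4 5.7 q [ 54.  20.  -5.   0. -64.  -6.] F [ 0.6  0.2 -1.2] w 0.0312
```

```bash
python3 -m pendant '[[0.016,0.033,0,0,0,-5],[0.032,0.066,0,0,0,-11],[0.048,0.1,0,0,0,-17],[0.064,0.133,0,0,0,-23],[0.08,0.166,0,0,0,-29],[0.096,0.2,0,0,0,-35],[0.112,0.233,0,0,0,-40.5],[0.126,0.262,0,0,0,-40.5],[0.1337,0.2774,0,0,0,-40.5],[0.1337,0.2774,0,0,0,-40.5],[0.1337,0.2774,0,0,0,-40.5]]'; python3 h.py .44 -.1735 .103 -0.5
```

```text
time_s: 23.33
tcp_pos: [0.4382, 0.0978, 0.1852]
eef_rot: [179.8, -0.2, -0.7]
contact_force: [-0.0, 0.8, 0.8]
gripper_width: 0.0311
gripper_force: 25.0
t 23.33 d [0.0047 0.2711 0.083 ] w [ 0.16 -0.15 -0.16] rows 6.8 0.0 q [ 38.   1. -30.   0. -59.  51.] F [-0.   0.8  0.8] w 0.0311
```

```bash
python3 -m pendant '[[0.002,0.037,0,0,0,0],[0.002,0.074,0,0,0,0],[0.002,0.11,0.01,0,0,0],[0.002,0.15,0.03,0,0,0],[0.002,0.185,0.05,0,0,0],[0.002,0.22,0.065,0,0,0],[0.002,0.25,0.076,0,0,0],[0.002,0.265,0.082,0,0,0],[0.002,0.2725,0.082,0,0,0],[0.002,0.2725,0.082,0,0,0],[0.002,0.2725,0.082,0,0,0]]'; python3 h.py .5435 -.1735 .103 -0.5
```

```text
time_s: 24.25
tcp_pos: [0.439, -0.1734, 0.1045]
eef_rot: [179.9, -0.2, -0.6]
contact_force: [0.3, -0.3, -0.9]
gripper_width: 0.0315
gripper_force: 25.0
t 24.25 d [ 0.1044 -0.0009  0.0019] w [ 0.14 -0.18 -0.08] rows 2.5 0.0 q [  3.   8. -34.   0. -48.  87.] F [ 0.3 -0.3 -0.9] w 0.0315
```

```bash
python3 -m pendant '[[0.02,0,0,0,0,0],[0.04,0,0,0,0,0],[0.06,0,0,0,0,0],[0.078,-0.0009,0,0,0,0],[0.092,-0.0009,0,0,0,0],[0.1,-0.0009,0,0,0,0],[0.1044,-0.0009,0,0,0,0],[0.1044,-0.0009,0,0,0,0],[0.1044,-0.0009,0,0,0,0]]'; python3 -m pendant '[[0,0,0.004,0,0,0],[0,0,0.007,0,0,0],[0,0,0.009,0,0,0],[0,0,0.0105,0,0,0],[0,0,0.0105,0,0,0]]'; python3 h.py .5435 -.1735 .095 -.5
```

```text
time_s: 25.0
tcp_pos: [0.5426, -0.1732, 0.1051]
eef_rot: [179.9, -0.2, -0.5]
contact_force: [-0.4, 0.3, -0.9]
gripper_width: 0.0314
gripper_force: 25.0
time_s: 25.42
tcp_pos: [0.5427, -0.1741, 0.0953]
eef_rot: [179.8, -0.2, -0.5]
contact_force: [-3.7, 0.9, 6.0]
gripper_width: 0.0313
gripper_force: 25.0
t 25.42 d [ 0.0008 -0.0006  0.0003] w [ 0.16 -0.21 -0.05] rows 0.0 0.0 q [  2.  18. -23.   0. -50.  87.] F [-3.7  0.9  6. ] w 0.0313
```

The stamp has touched down on the prongs. I release, rise, back off and take a final look.

```bash
python3 -m pendant '[[0,0,0,0,0,0],[0,0,0,0,0,0],[0,0,0,0,0,0]]' 0.056; python3 -m pendant '[[0,0,-0.02,0,0,0],[0,0,-0.05,0,0,0],[0,0,-0.085,0,0,0],[0,0,-0.12,0,0,0],[-0.04,0.03,-0.14,0,0,0],[-0.08,0.06,-0.14,0,0,0],[-0.1,0.1,-0.14,0,0,0],[-0.1,0.14,-0.14,0,0,0],[-0.1,0.16,-0.14,0,0,0],[-0.1,0.16,-0.14,0,0,0],[-0.1,0.16,-0.14,0,0,0]]'
python3 - <<'E'
from plant import r
from h import *
c=r.capture("side");t=r.capture("top")
cv2.imwrite("pics/z.png",np.hstack([cv2.resize(c["frame"][150:310,180:340,::-1],(400,400),interpolation=2),cv2.resize(t["frame"][130:230,180:380,::-1],(400,200),interpolation=2).repeat(2,0)]))
for n,q in(("side",c),("top",t)):
    W=cloud(q);V=cv2.cvtColor(q["frame"],cv2.COLOR_RGB2HSV)[...,2]
    for i in range(5):
        m=(np.hypot(W[...,0]-.55+.001*i,W[...,1]-.2095+.0957*i)<.03)&(V<80)&(W[...,2]>.09)&(W[...,2]<.135)
        print(n,i+1,m.sum(),np.median(W[m],0).round(4),np.percentile(W[m][:,2],98).round(4) if m.any() else 0)
E
```

```text
time_s: 25.67
tcp_pos: [0.543, -0.174, 0.0945]
eef_rot: [179.9, -0.2, -0.6]
contact_force: [-0.3, -0.5, 0.4]
gripper_width: 0.0463
gripper_force: 0.0
time_s: 26.58
tcp_pos: [0.4401, -0.3343, 0.2342]
eef_rot: [179.9, -0.2, -0.8]
contact_force: [0.2, 0.3, 1.3]
gripper_width: 0.056
gripper_force: 0.0
side 1 169 [0.5427 0.222  0.114 ] 0.1261
side 2 137 [0.5381 0.1247 0.1147] 0.127
side 3 124 [0.5381 0.0305 0.1133] 0.1271
side 4 104 [ 0.538  -0.0647  0.1123] 0.1267
side 5 83 [ 0.5379 -0.1603  0.1107] 0.1257
top 1 127 [0.5469 0.2044 0.1235] 0.1285
top 2 109 [0.5411 0.11   0.1242] 0.1291
top 3 95 [0.5403 0.0156 0.1247] 0.1282
top 4 103 [ 0.5416 -0.0772  0.1245] 0.1282
top 5 0 [nan nan nan] 0
  return _methods._mean(a, axis=axis, dtype=dtype,
  ret = um.true_divide(
```

View pics/z.png

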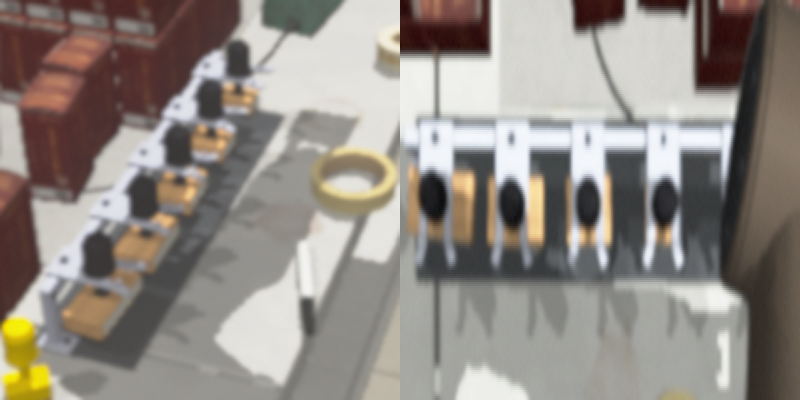

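All five knobs sit at the same height (0.126–0.127 m), upright behind the lips, with sizes falling from left to right. I hand it in.

```bash
python3 -c "
from plant import r
print(r.close_job())"
```

```text
the job is handed in; nothing more can be done
None
```

The four stamps hang in size order beside the 84 mm one (70, 56, 42, 28 mm, left to right), and the job was handed in at about 27 s; no verdict was shown, and the 28 mm stamp was confirmed in the side view only.

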